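# Load the roll-down tin rack at the bakery counter

## Task

Load the sloping roll-down rack with two tins of pastry filling from the crate, the red one first and, once it has rolled down, the yellow one: lower each, lying across the lane, into the high end of the rack and let go, so that it rolls down by itself and they queue at the clear front stop with red to come out first. Do not drop or throw the tins in; leave the purple tin in the crate and everything else where it stands. There are no finger gaps beside the tins in the crate and none past their ends in the rack; the grooved wooden rest is there for setting a tin down and taking it again the other way.

Things in the scene. Friction and masses are not known exactly. Their poses are not given: they have to be found in the camera images.
- red_tin: a closed steel tin with a red label and a cream band, a solid cylinder 50 mm in diameter and 62 mm long, about 0.15 kg. Its origin is its centre; its y axis is the cylinder axis. It starts lying in one of the three places in the crate, axis along the crate's y; it rolls freely when laid on a slope.
- yellow_tin: a closed steel tin with a yellow label and a cream band, a solid cylinder 50 mm in diameter and 62 mm long, about 0.15 kg. Its origin is its centre; its y axis is the cylinder axis. It starts lying in one of the three places in the crate, axis along the crate's y; it rolls freely when laid on a slope.
- purple_tin: a closed steel tin with a purple label and a cream band, a solid cylinder 50 mm in diameter and 62 mm long, about 0.15 kg. Its origin is its centre; its y axis is the cylinder axis. It starts lying in one of the three places in the crate, axis along the crate's y; it rolls freely when laid on a slope. It stays in the crate.
- crate: low salmon-pink open crate, fixed, 180 x 150 mm (x, y), walls 5 mm thick, 40 mm high. Origin: centre of underside. Tins lie in it at x = -54, 0, +54 mm, y = 0, axes along y, centres 31 mm above the table, between ridges 14 mm above the table. Beside a tin only 4 to 6 mm is free; past each flat end 39 mm is free, so a tin comes out gripped by its two flat ends (62 mm)
- rest: small wooden block with a groove along its y, fixed, 44 x 44 mm, 28 mm high. Origin: centre of underside. Groove 28 mm wide, 8 mm deep; a tin laid in it, axis along y, sits on the groove's edges, centre 48.7 mm above the table; its ends and sides stand out past the block, so fingers pass on all four sides
- rack: roll-down rack, fixed: a straight lane between aluminium walls, black floor, sloping down to the rack's +x by 0.085 rad. Origin: centre of underside, under the lane's middle. Lane floor 40 mm above the table at x = 0, 70 mm wide (y = -35 to 35); walls 5 mm thick, 70 mm above the floor, open on top. Clear front stop: face at x = 90 mm, top 66 mm above the table. Low rear lip at x = -120 mm
- rack_front (a point): centre of a tin lying at the front stop (axis along the rack's y): x = 65 mm in the rack's frame, 59.5 mm above the table. The next tin lies at x = 15 mm, 64 mm above the table
- rack_load (a point): centre of a tin lying across the lane floor near its high end, a good place to let it go, with finger room before and behind it: x = -45 mm in the rack's frame, 69 mm above the table
- shaker: bystander: glass sugar shaker with steel cap, 60 mm wide, 110 mm high, origin under its centre
- mug: bystander: blue mug, 76 mm wide, 85 mm high, origin under its centre
- spatula: bystander: black-handled spatula lying on the table, along its x; origin near its middle, on the table
- honey: bystander: amber honey jar with yellow cap, 64 mm wide, 100 mm high, origin under its centre
Things that resemble listed ones, but are neither listed nor needed, are in the scene too. There is more than one size of the yellow_tin; the one meant has the size given above.

How it is judged (in metres and radians):
On the way, in this order (a step that is already met when the one before it is completed fails the run):
1. the red tin has rolled down to the front stop and is let go, the yellow one not yet in the rack (x of red_tin in the frame of rack between 0.057 and 0.073 m and y of red_tin in the frame of rack between -0.008 and 0.008 m and z of red_tin in the frame of rack between 0.0535 and 0.0655 m and angle between the y axis of red_tin and the y axis of rack, either way round below 0.15 rad and linear speed of red_tin below 0.03 m/s and contact force between the fingers and red_tin below 0.05 N and horizontal distance between yellow_tin and rack above 0.13 m), for 0.2 s.
2. the yellow tin lies behind the red one and is let go (x of red_tin in the frame of rack between 0.057 and 0.073 m and y of red_tin in the frame of rack between -0.008 and 0.008 m and z of red_tin in the frame of rack between 0.0535 and 0.0655 m and angle between the y axis of each of red_tin, yellow_tin and the y axis of rack, either way round below 0.15 rad and linear speed of each of red_tin, yellow_tin below 0.03 m/s and contact force between the fingers and red_tin below 0.05 N and x of yellow_tin in the frame of rack between 0.0072 and 0.0232 m and y of yellow_tin in the frame of rack between -0.008 and 0.008 m and z of yellow_tin in the frame of rack between 0.0578 and 0.0698 m and contact force between the fingers and yellow_tin below 0.05 N), for 0.2 s.
At the end, for the whole second after the job is handed in: Both tins at rest, let go, across the lane (axis within 0.15 rad): red at the front stop (rack x 65 mm), yellow right behind (x 15 mm), each within 8 mm along and across, 6 mm in height; purple tin within 20 mm and bystanders within 30 mm of their starts (all of step 2 and distance of purple_tin from where it was at the start of the episode below 0.02 m and not (distance of shaker from where it was at the start of the episode above 0.03 m) and not (distance of mug from where it was at the start of the episode above 0.03 m) and not (distance of spatula from where it was at the start of the episode above 0.03 m) and not (distance of honey from where it was at the start of the episode above 0.03 m)); the robot touches nothing.
It fails at once if the purple tin is taken or shifted by more than 20 mm (distance of purple_tin from where it was at the start of the episode above 0.02 m).
It fails at once if a tin is dropped or thrown into the rack (faster than 0.5 m/s inside the lane) ((x of red_tin in the frame of rack between -0.12 and 0.09 m and y of red_tin in the frame of rack between -0.035 and 0.035 m and z of red_tin in the frame of rack below 0.1 m and linear speed of red_tin above 0.5 m/s) or (x of yellow_tin in the frame of rack between -0.12 and 0.09 m and y of yellow_tin in the frame of rack between -0.035 and 0.035 m and z of yellow_tin in the frame of rack below 0.1 m and linear speed of yellow_tin above 0.5 m/s)).
It fails at once if a bystander is moved by more than 30 mm (distance of any of shaker, mug, spatula, honey from where it was at the start of the episode above 0.03 m).
It also fails if it takes over 72 s, if anything falls off the work surface, if the arm or the gripper's body presses on something with over 40 N, if the wrist force passes 120 N, or if a joint passes its speed limit or range.

## Robot

A 6-joint arm with a two-finger parallel gripper is mounted at the origin on the work surface. World frame = base frame: x ahead of the robot, y to its left, z up, the work surface at z = 0. Lengths are in mm, angles in rad, forces in N, time in s.
With the tool pointing down it reaches from about 300 to 775 mm from the base axis. Payload 14.6 kg.
Tool frame: the origin (TCP) lies midway between the tips of the shut fingers; the grasp point (between the pads) lies 19 mm behind it; z points along the fingers, y is the line along which they close (so a half turn about z gives the same grasp; the last joint's range is limited). The gripper opens to 94 mm and grips with 3 to 60 N. Pads are 16 mm wide; open, the fingers measure 119 mm over their backs; the gripper's body (75 mm by 177 mm) begins 78 mm behind the grasp point.
Start: joints at [-0.067, 0.3, 1.521, -0, 1.321, -0.067], TCP at [549.99, -0.002, 205.446] pointing down, gripper open.
Joint ranges: [-3.03, 3.03], [-0.79, 2.21], [0.23, 2.52], [-1.04, 4.18], [0, 3.07], [-2.55, 2.55]. Speed limits (rad/s): [2.22, 2.22, 2.57, 3.14, 3.14, 3.14].

## Interface

Orientations are given as [roll, pitch, yaw] about the fixed x, y, z axes, in that order (R = Rz(yaw) Ry(pitch) Rx(roll)).
In Python, from cell import manip, camera gives the robot as it stands.
- The arm moves only by the tool move_arm, never from a script. Its arguments are lists of equal length, an entry for each row: "dp": the shift along the world's x, y, z in mm, a list of three; "rotation": the turn, a rotation vector about the world's x, y, z in rad, a list of three; "hand": the opening, from 0 (shut) to 1 (fully open). A call has 1 to 10 rows; each row shifts and turns the commanded pose from where the row before left it; what a row does not reach is not made up. A row lasts 1/8 s, in which the tool goes at most 62.5 mm and 10.7 degrees, less where a joint would pass 70% of its speed; a pose out of reach is approached as far as the arm can. A call with a gripper value outside its range is refused whole. The fingers move at their own pace and stop on an object; "newtons" is the grip in N (left out, the last holds). Time passes only in rows, so rows that do not move let the fingers close. It gives the time, the measured TCP pose, the force, the opening and the grip force at its end, in the units of the state.
- manip.read_state(): the state, without advancing time (a new reading comes with each control period).
- camera(name): name is "scene" or "side" or "wrist"; returns a dict with "image" (384x512x3 uint8, red, green, blue), "fx", "fy", "cx", "cy" (pixels), "R" (3x3) and "t" (3): a world point X has camera coordinates R X + t; the wrist camera has in their place "mount" (4x4, takes a point from camera to tool coordinates, whose origin is the TCP and whose axes are the flange's). Camera axes: x right, y down, z forward; pixel columns grow to the right and rows downward; lengths in mm; the calibration is good to about 2 mm. A picture is of the moment at which its call begins: read the wrist's pose just before it. There is no depth.
- manip.sign_off(): hands the job in; it is judged then, once.
The state is a dict: "clock": time; "joints": joint angles; "qd": joint speeds; "effort": joint torques, N m; "eef_pos": TCP position; "eef_rot": TCP orientation; "wrist_force": force on the tool from outside, world axes, zero at the start; "moment": the same for the moment, N m; "finger_gap": finger opening in mm; "finger_force": force on a finger pad.
Only numpy, scipy, OpenCV 4.12 (cv2) and the standard library are available. Lean on these libraries where they do the work, as an engineer would, in place of code of your own. Each camera call takes 0.05 s, during which the arm holds its last target. There are 200 camera calls.

## Working session

There is one attempt and no reset: what is moved stays moved. The work goes in short steps, Python scripts to look and compute and a tool call to move; the robot and the scene stay as the last step left them, time stands still between calls to the robot, and variables do not carry over. Pictures are saved under pics/ and viewed, at most 10 in all, crops included, and the job is handed in when it is done.

Besides the shell and the picture viewer there is one more tool, called after "Emit:" as name(argument=value, ...) on one line, values as JSON. move_arm: Moves the arm, as the interface text tells. Its arguments: {"type":"object","properties":{"dp":{"type":"array","items":{"type":"array","items":{"type":"number"}}},"rotation":{"type":"array","items":{"type":"array","items":{"type":"number"}}},"hand":{"type":"array","items":{"type":"number"}},"newtons":{"type":"number"}},"required":["dp","rotation","hand"]}

```bash
mkdir -p pics
python3 - <<'E'
from cell import manip,camera
import cv2,json
s=manip.read_state();print({k:s[k] for k in('clock','eef_pos','eef_rot','finger_gap')})
for n in('scene','side','wrist'):
    c=camera(n);cv2.imwrite(f'pics/{n}0.png',cv2.resize(c['image'][:,:,::-1],(800,600),interpolation=cv2.INTER_CUBIC))
    print(n,{k:(v.tolist() if hasattr(v,'tolist') else v) for k,v in c.items() if k!='image'})
E
```

```text
{'clock': 0.0, 'eef_pos': array([ 5.49754742e+02, -8.31702475e-03,  2.04896312e+02]), 'eef_rot': array([-3.14049946e+00, -5.28324260e-05,  1.57079598e+00]), 'finger_gap': 94.0936290116921}
scene {'fx': 389.6318440325909, 'fy': 389.6318440325909, 'cx': 254.09937410952028, 'cy': 192.10971031678173, 'R': [[0.4837930491029779, 0.8751693211699471, -0.004790085863230586], [0.7032748151956999, -0.39201592089779524, -0.5930666506170343], [-0.5209115279498983, 0.28355277647307053, -0.8051391202787971]], 't': [-279.70566156914504, -312.53472498193776, 1366.1644132775225]}
side {'fx': 450.58289460218003, 'fy': 450.58289460218003, 'cx': 256.880469086783, 'cy': 183.73500741082768, 'R': [[0.949663108770033, -0.3132433091005973, 0.004313831816871464], [-0.2153291823875267, -0.6626936300297214, -0.7172659868768003], [0.22753752010065473, 0.6802321530343436, -0.6967861184931186]], 't': [-480.77948634504463, 166.73407656688917, 1209.8705797730158]}
wrist {'fx': 343.602110877979, 'fy': 343.602110877979, 'cx': 255.68418493008923, 'cy': 194.0549632256166, 'mount': [[-0.00032455730434082273, -0.9595652585398707, -0.2814860729518674, 83.37346660868478], [0.9999998631047035, -0.0001959034453448899, -0.00048519316887324273, 0.27732631512356054], [0.0004104304170237902, -0.28148619189073537, 0.9595651907617958, -179.1420098162872], [0.0, 0.0, 0.0, 1.0]]}
```

View pics/scene0.png

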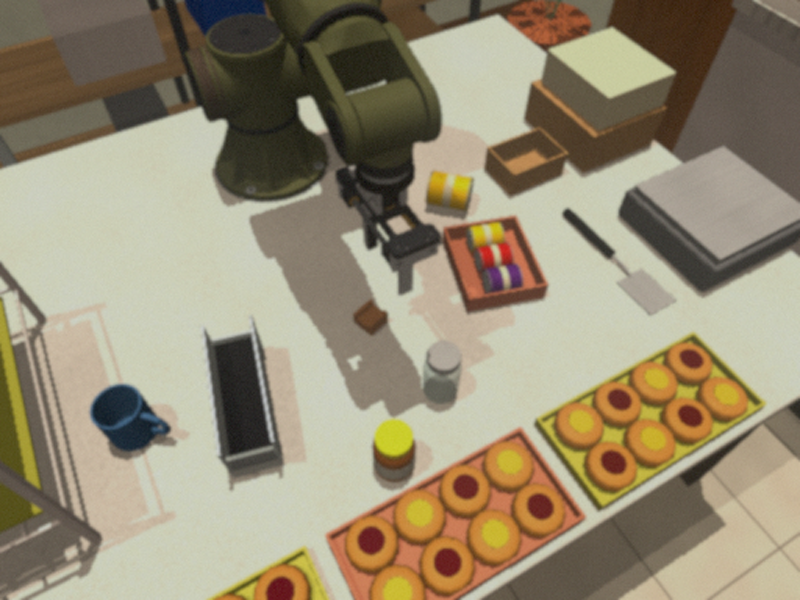

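View pics/side0.png

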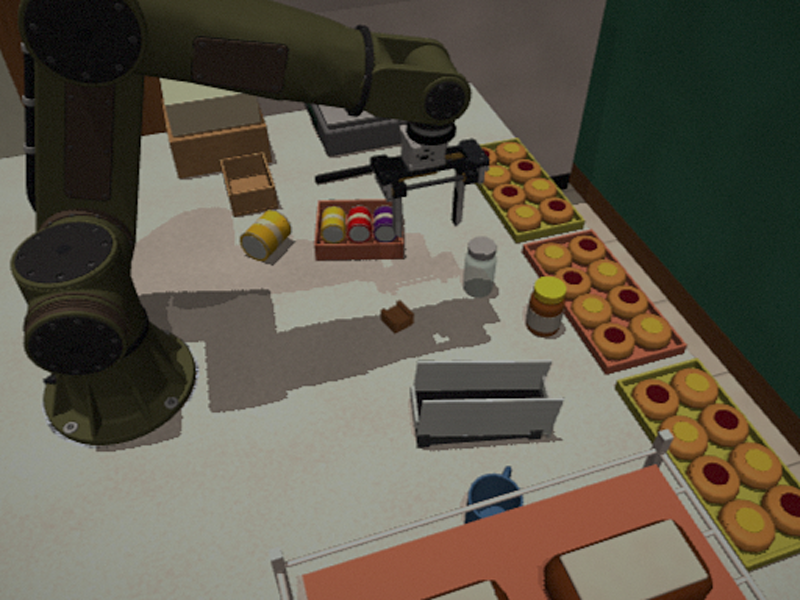

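```bash
cat > h.py <<'E'
import numpy as np,cv2
from cell import manip,camera
from scipy.spatial.transform import Rotation as Ro
def pose(c,s=None):
    """R,t world->camera"""
    if 'R' in c: return np.array(c['R']),np.array(c['t'])
    T=np.eye(4);T[:3,:3]=Ro.from_euler('xyz',s['eef_rot']).as_matrix();T[:3,3]=s['eef_pos']
    M=np.linalg.inv(T@np.array(c['mount']));return M[:3,:3],M[:3,3]
def onz(c,p,z,k=1.5625,s=None,P=None):
    R,t=P or pose(c,s);u,v=np.array(p)/k
    d=R.T@np.array([(u-c['cx'])/c['fx'],(v-c['cy'])/c['fy'],1]);o=-R.T@t
    return (o+d*(z-o[2])/d[2]).round(1)
def proj(c,X,P,k=1.0):
    x=P[0]@np.array(X,float)+P[1];return ((x[0]/x[2]*c['fx']+c['cx'])*k).round(1),((x[1]/x[2]*c['fy']+c['cy'])*k).round(1)
E
python3 - <<'E'
from h import *
c=camera('scene');d=camera('side')
f=lambda n,cc,p,z:print(n,onz(cc,p,z))
for p in((445,228),(516,217),(546,293),(468,308)):f('crate',c,p,40)
for p in((317,201),(404,201),(404,251),(317,250)):f('crateS',d,p,40)
f('rest',c,(370,312),28);f('restS',d,(397,310),28)
for p in((205,330),(253,320),(279,458),(222,468)):f('rack',c,p,110)
for p in((416,363),(549,363),(413,400),(560,401)):f('rackS',d,p,110)
for p in((452,185),(440,355),(122,405),(612,255),(395,435)):f('by',c,p,50)
E
```

```text
crate [394.3 208.8  40. ]
crate [437.5 346.9  40. ]
crate [618.  283.7  40. ]
crate [577.7 143.5  40. ]
crateS [429.6 348.6  40. ]
crateS [608.  290.9  40. ]
crateS [556.4 135.9  40. ]
crateS [392.5 192.2  40. ]
rest [493.5  -8.   28. ]
restS [496.3  -3.9  28. ]
rack [ 450.3 -276.4  110. ]
rack [ 469.2 -202.9  110. ]
rack [ 704.2 -254.8  110. ]
rack [ 679.7 -328.3  110. ]
rackS [ 464.6 -198.1  110. ]
rackS [ 663.1 -262.8  110. ]
rackS [ 436.9 -264.2  110. ]
rackS [ 645.3 -334.2  110. ]
by [307.  278.6  50. ]
by [641.2  46.5  50. ]
by [ 477.  -436.1   50. ]
by [611.5 438.4  50. ]
by [728.7 -86.4  50. ]
```

View pics/wrist0.png

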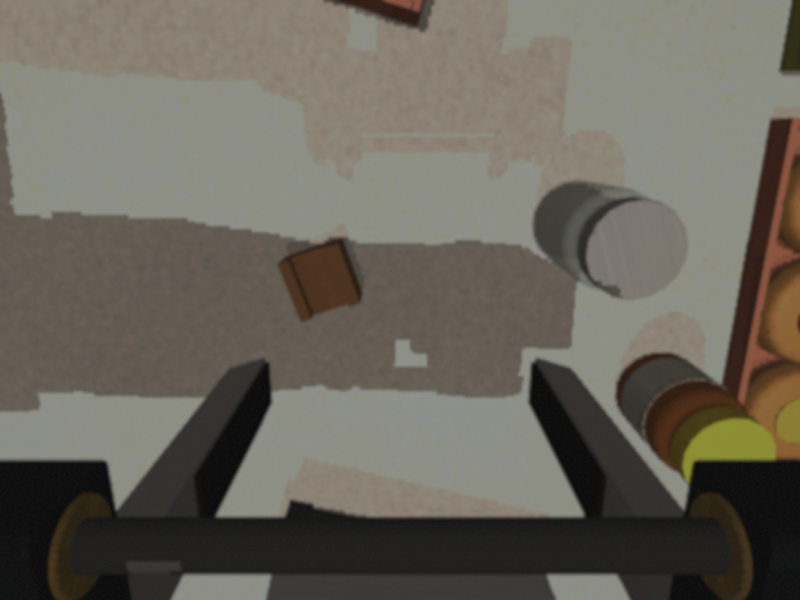

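Emit:
move_arm(dp=[[-10,35,10],[-10,35,10],[-10,35,10],[-10,35,10],[-5,25,5],[0,0,0],[0,0,0]], rotation=[[0,0,0],[0,0,0],[0,0,0],[0,0,0],[0,0,0],[0,0,0],[0,0,0]], hand=[1,1,1,1,1,1,1])

```text
clock: 1.12
eef_pos: [505.1, 164.4, 250.1]
eef_rot: [-3.141, 0.0, 1.571]
wrist_force: [-0.5, -0.0, -0.5]
finger_gap: 93.8
finger_force: 0.0
```

```bash
cat > snap.py <<'E'
import sys,pickle
from h import *
s=manip.read_state();c=camera('wrist');n=sys.argv[1]
pickle.dump((s,c),open(n+'.pkl','wb'))
cv2.imwrite(f'pics/{n}.png',cv2.resize(c['image'][:,:,::-1],(800,600),interpolation=cv2.INTER_CUBIC))
print(s['clock'],s['eef_pos'],s['eef_rot'],s['joints'])
E
python3 snap.py w1
```

```text
1.125 [505.05718268 164.38513242 250.12079763] [-3.14114402e+00  2.65093286e-04  1.57061786e+00] [ 2.45776354e-01  2.26580186e-01  1.50911125e+00 -1.49900985e-04
  1.40640090e+00  2.45979453e-01]
```

View pics/w1.png

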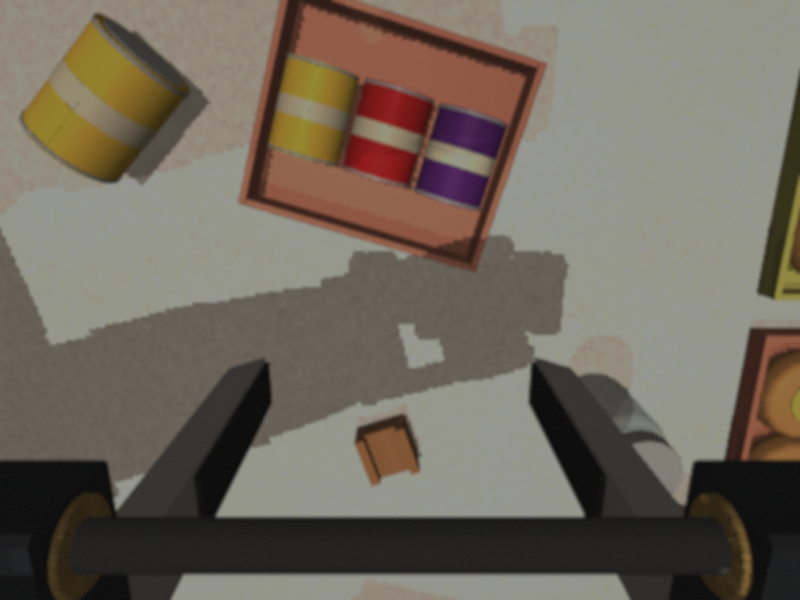

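Run:
```python
import pickle
from h import *
s,c=pickle.load(open('w1.pkl','rb'))
for p in((545,66),(475,268),(240,202)):print(onz(c,p,40,s=s))
for p in((389,132),(365,80),(433,97),(412,185),(345,165)):print('red',onz(c,p,40,s=s))
print('redc31',onz(c,(389,132),33,s=s),'yel',onz(c,(314,108),33,s=s))
a=cv2.imread('pics/wrist0.png')[220:340,260:380];b=c['image'][256:316,218:278,::-1]
cv2.imwrite('pics/rest.png',np.hstack([cv2.resize(x,(400,400),interpolation=cv2.INTER_CUBIC) for x in(a,b)]))
```

```text
[602.4 298.8  40. ]
[561.  160.7  40. ]
[390.8 209.1  40. ]
red [497.8 256.8  40. ]
red [481.9 290.2  40. ]
red [527.9 279.4  40. ]
red [513.9 220.9  40. ]
red [466.8 234.7  40. ]
redc31 [497.7 257.   33. ] yel [445.7 272.9  33. ]
```

View pics/rest.png

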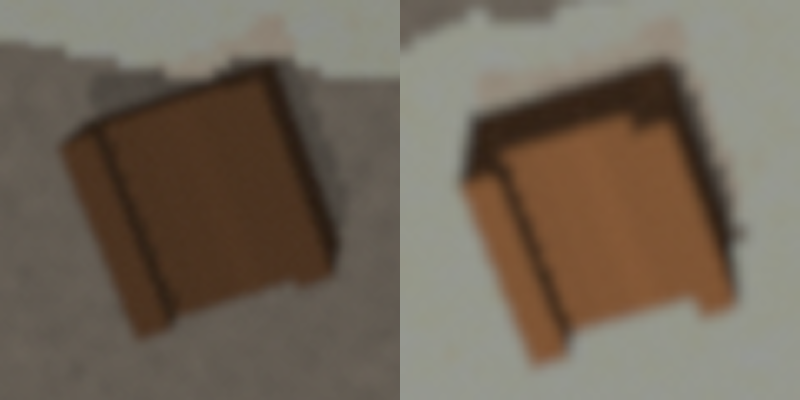

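Emit:
move_arm(dp=[[0,-50,0],[0,-50,0],[0,-50,0],[0,-50,0],[0,-50,0],[8,-50,0],[8,-50,0],[8,-50,0],[8,-50,0],[8,-50,0]], rotation=[[0,0,0],[0,0,0],[0,0,0],[0,0,0],[0,0,0],[0,0,0],[0,0,0],[0,0,0],[0,0,0],[0,0,0]], hand=[1,1,1,1,1,1,1,1,1,1])

```text
clock: 2.42
eef_pos: [544.3, -337.7, 250.1]
eef_rot: [-3.141, -0.0, 1.569]
wrist_force: [0.0, 0.4, 0.4]
finger_gap: 93.9
finger_force: 0.0
```

```bash
python3 snap.py w2
python3 - <<'E'
import pickle
from h import *
s,c=pickle.load(open('w1.pkl','rb'))
def rep(n,q):
    q=np.array(q)[:,:2];x=q[1]-q[0]+q[2]-q[3];y=q[0]-q[3]+q[1]-q[2]
    print(n,q.mean(0),'yaw',np.arctan2(x[1],x[0]),np.arctan2(-y[0],y[1]),np.linalg.norm(x)/2,np.linalg.norm(y)/2)
rep('w1',[onz(c,(218+(u-400)*.15,256+v*.15),28,1,s) for u,v in((465,182),(672,118),(737,300),(535,365))])
s0=dict(eef_pos=np.array([549.755,0,204.9]),eef_rot=np.array([-3.1405,0,1.5708]))
rep('w0',[onz(c,(260+u*.3,220+v*.3),28,s=s0) for u,v in((65,148),(268,70),(333,275),(140,338))])
A,B,C=[onz(c,p,40,s=s)[:2] for p in((545,66),(475,268),(240,202))]
print('crate',(A+C)/2,'yaw',np.arctan2(*(B-C)[::-1]),np.arctan2(*-(A-B)*[1,-1]) ,np.linalg.norm(B-C),np.linalg.norm(A-B))
E
```

```text
2.425 [ 544.30790182 -337.67110299  250.10825742] [-3.14122269e+00 -2.11151009e-04  1.56945259e+00] [-6.12415057e-01  4.82331270e-01  1.16785829e+00 -3.94472865e-05
  1.49182725e+00 -6.11068234e-01]
w1 [495.2    -6.175] yaw 0.3447308206002959 0.3090007899204987 43.35046135855997 43.40578878444672
w0 [495.625  -6.575] yaw 0.34555558058171254 0.2942013259554747 43.84158984343514 43.62436245952484
crate [496.6  253.95] yaw -0.27705761648279903 -0.2912574854185873 176.9480149648478 144.17201531503957
```

View pics/w2.png

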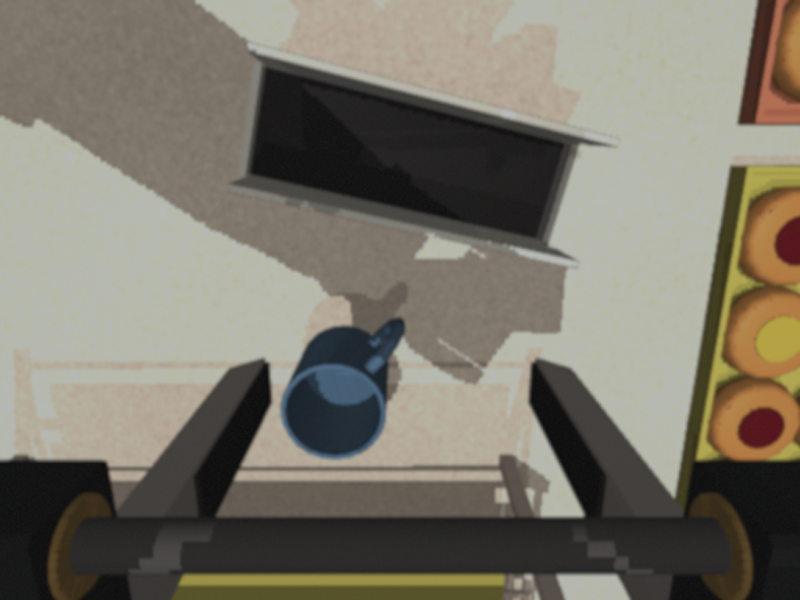

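Run:
```python
import pickle
from h import *
s,c=pickle.load(open('w2.pkl','rb'))
cs=[(c,pose(c,s))]+[(k,pose(k)) for k in(camera('scene'),camera('side'))]
pts=dict(A=((250,45),(253,320),(416,363)),B=((618,142),(279,458),(549,363)),C=((577,263),(222,468),(560,401)),D=((235,185),(205,330),(413,400)))
def tri(ix,n):
    M=[]
    for i in ix:
        k,(R,t)=cs[i];u,v=np.array(pts[n][i])/1.5625
        P=np.c_[R,t];M+=[(u-k['cx'])/k['fx']*P[2]-P[0],(v-k['cy'])/k['fy']*P[2]-P[1]]
    M=np.array(M);return np.linalg.lstsq(M[:,:3],-M[:,3],rcond=None)[0].round(1)
for n in pts: print(n,tri((0,1),n),tri((0,2),n),tri((0,1,2),n))
w=c['image'][15:185,140:405,::-1];cv2.imwrite('pics/rackw.png',cv2.convertScaleAbs(cv2.resize(w,None,fx=3,fy=3,interpolation=cv2.INTER_CUBIC),alpha=1.6,beta=10))
```

```text
A [ 460.8 -200.9   99.2] [ 463.9 -201.9  114.1] [ 465.  -201.   109.4]
B [ 685.3 -253.2   68.1] [ 673.1 -251.9   94.7] [ 682.7 -249.8   77.4]
C [ 663.4 -330.5   75.9] [ 654.8 -325.1   95.7] [ 661.3 -326.2   84.6]
D [ 447.6 -276.4  106.5] [ 442.8 -271.7  112. ] [ 444.  -272.9  108.3]
```

View pics/rackw.png

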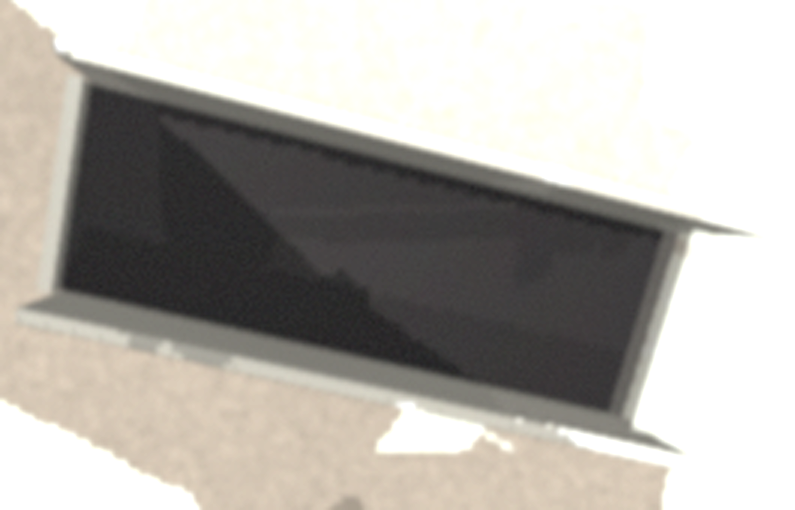

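Run:
```python
import pickle
from h import *
s,c=pickle.load(open('w2.pkl','rb'))
q=[onz(c,(140+u/3,15+v/3),z,1,s)[:2] for u,v,z in((88,85,50.2),(665,232,32.3),(615,408,32.3),(62,290,50.2))]
# wall top outer corners
w=[onz(c,(140+u/3,15+v/3),z,1,s)[:2] for u,v,z in((57,50,120.2),(752,234,102.3),(680,453,102.3),(18,315,120.2))]
for q in(q,w):
    q=np.array(q);ux=q[1]-q[0]+q[2]-q[3];L=np.linalg.norm(ux);ux/=L;n=np.array([-ux[1],ux[0]])
    m=q.mean(0);print(q.tolist(),'mid',m,'yaw',np.arctan2(ux[1],ux[0]),'L',L/2,'W',(q[0]-q[3])@n,(q[1]-q[2])@n,'origin',m+15*ux,'load',m-30*ux)
```

```text
[[456.6, -205.3], [661.8, -253.5], [648.0, -318.8], [442.4, -273.1]] mid [ 552.2   -262.675] yaw -0.22471777814946 L 210.69756168498958 W 69.25951056717719 66.73323548481146 origin [ 566.82285551 -266.01746868] load [ 522.95428899 -255.99006265]
[[465.0, -205.5], [667.7, -254.2], [651.8, -322.0], [447.8, -276.7]] mid [ 558.075 -264.6  ] yaw -0.2271400162724998 L 208.7108586058713 W 73.24448810240271 69.63906955817168 origin [ 572.68971636 -267.97787887] load [ 528.84556728 -257.84424225]
```

Emit:
move_arm(dp=[[-4,50,0],[-4,50,0],[-4,50,0],[-4,50,0],[-4,50,0],[-4,50,0],[-4,50,0],[-4,50,0],[-4,50,0],[-4,50,0]], rotation=[[0,0,0.13],[0,0,0.13],[0,0,0.13],[0,0,0.13],[0,0,0.13],[0,0,0.13],[0,0,0.13],[0,0,0.13],[0,0,0.13],[0,0,0.116]], hand=[1,1,1,1,1,1,1,1,1,1])

```text
clock: 3.82
eef_pos: [504.0, 166.6, 250.6]
eef_rot: [3.141, 0.0, 2.861]
wrist_force: [0.7, -0.1, 0.5]
finger_gap: 93.9
finger_force: 0.0
```

Emit:
move_arm(dp=[[-4,48,-20],[-3,46,-40],[0,0,-40],[0,0,0],[0,0,0]], rotation=[[0,0,0],[0,0,0],[0,0,0],[0,0,0],[0,0,0]], hand=[1,1,1,1,1])

```text
clock: 4.45
eef_pos: [498.5, 258.9, 152.3]
eef_rot: [3.14, 0.002, 2.856]
wrist_force: [-0.1, -0.2, 0.3]
finger_gap: 94.0
finger_force: 0.0
```

```bash
python3 snap.py w3
python3 - <<'E'
import pickle
from h import *
s,c=pickle.load(open('w3.pkl','rb'));P=pose(c,s)
print(proj(c,(497.5,256,31),P,1.5625),proj(c,(445.7,271.5,31),P,1.5625))
# red pixels -> tin axis estimate
hsv=cv2.cvtColor(c['image'],cv2.COLOR_RGB2HSV)
E
```

```text
4.45 [498.50812166 258.85112004 152.34737186] [3.14025625e+00 1.57752173e-03 2.85625212e+00] [ 4.13721431e-01  3.72319362e-01  1.55214084e+00  8.33224453e-06
  1.21506497e+00 -8.71738307e-01]
(np.float64(392.2), np.float64(293.2)) (np.float64(392.3), np.float64(198.6))
```

View pics/w3.png

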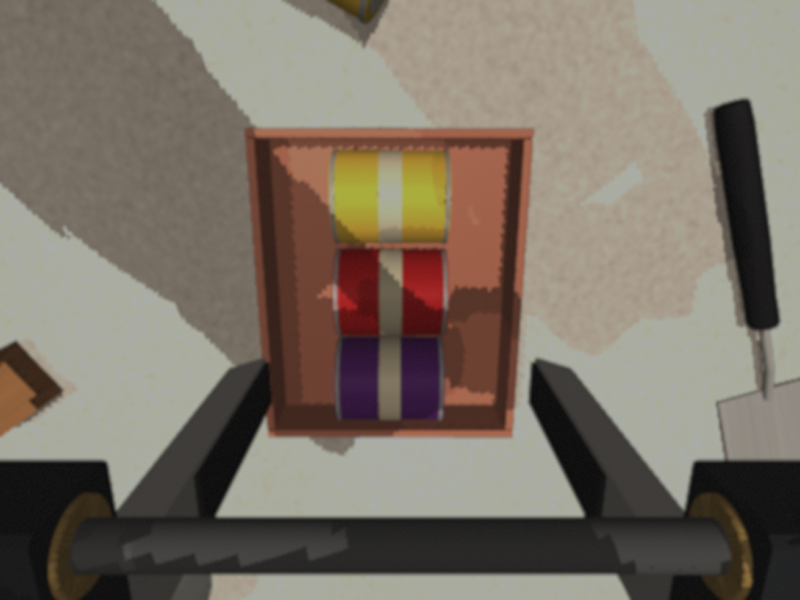

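Emit:
move_arm(dp=[[-1,-3.5,-40],[0,0,-40],[0,0,-30],[0,0,-18],[0,0,-10],[0,0,0],[0,0,0],[0,0,0],[0,0,0],[0,0,0]], rotation=[[0,0,0],[0,0,0],[0,0,0],[0,0,0],[0,0,0],[0,0,0],[0,0,0],[0,0,0],[0,0,0],[0,0,0]], hand=[1,1,1,1,1,0.85,0.5,0.5,0.5,0.5], newtons=15)

```text
clock: 5.75
eef_pos: [497.3, 255.6, 13.0]
eef_rot: [3.141, 0.001, 2.857]
wrist_force: [-0.5, -0.9, 6.5]
finger_gap: 62.0
finger_force: 15.0
```

Emit:
move_arm(dp=[[0,0,20],[0,0,35],[0,0,40],[0,0,35],[0,-44,0],[0,-44,0],[-0.5,-44,0],[-0.5,-44,0],[-0.5,-44,0],[-0.5,-42,0]], rotation=[[0,0,0],[0,0,0],[0,0,0],[0,0,0],[0,0,0.1],[0,0,0.1],[0,0,0.1],[0,0,0.1],[0,0,0.1],[0,0,0.11]], hand=[0.5,0.5,0.5,0.5,0.5,0.5,0.5,0.5,0.5,0.5])

```text
clock: 7.0
eef_pos: [494.7, -7.9, 142.4]
eef_rot: [3.142, -0.0, -2.813]
wrist_force: [0.7, 1.4, -1.8]
finger_gap: 62.0
finger_force: 15.0
```

Emit:
move_arm(dp=[[0,0,-20],[0,0,-20],[0,0,0]], rotation=[[0,0,0],[0,0,0],[0,0,0]], hand=[0.5,0.5,0.5])

```text
clock: 7.38
eef_pos: [494.2, -6.5, 101.4]
eef_rot: [3.14, -0.002, -2.817]
wrist_force: [0.6, 0.1, -1.4]
finger_gap: 61.9
finger_force: 15.0
```

```bash
python3 snap.py w4
python3 - <<'E'
import pickle
from h import *
s,c=pickle.load(open('w4.pkl','rb'));P=pose(c,s);im=c['image'].copy()
R=Ro.from_euler('z',.325).as_matrix()
for x,y in((-22,-22),(22,-22),(22,22),(-22,22)):
    p=proj(c,np.array([495.4,-6.4,28])+R@[x,y,0],P);print(p);cv2.circle(im,(round(p[0]),round(p[1])),2,(0,255,0),-1)
cv2.imwrite('pics/w4b.png',cv2.resize(im[:,:,::-1],(800,600),interpolation=cv2.INTER_CUBIC))
E
```

```text
7.375 [494.17690079  -6.47407359 101.37341357] [ 3.14046568e+00 -2.45370559e-03 -2.81653171e+00] [-8.72510738e-02  2.95613981e-01  1.78744450e+00  5.64331825e-05
  1.06123386e+00 -1.98313455e+00]
(np.float64(224.8), np.float64(177.6))
(np.float64(226.2), np.float64(231.8))
(np.float64(281.8), np.float64(231.7))
(np.float64(283.0), np.float64(177.6))
```

View pics/w4b.png

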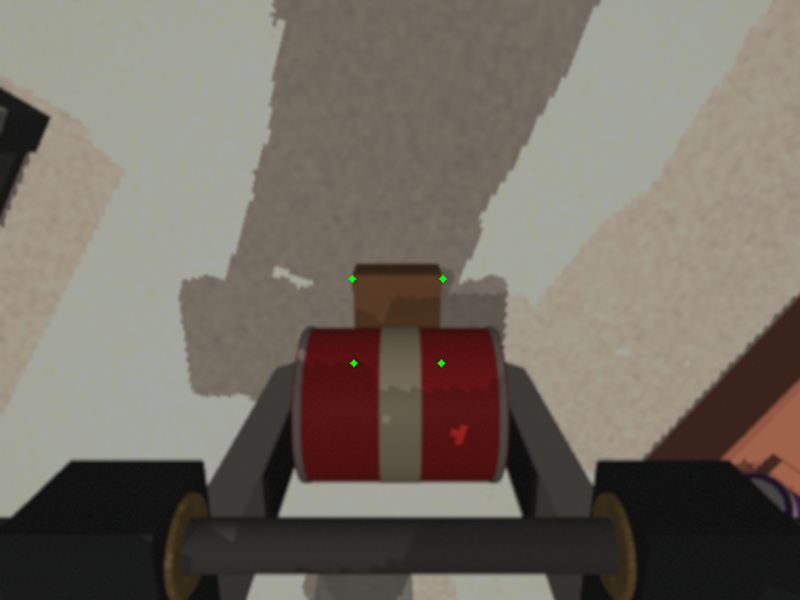

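Emit:
move_arm(dp=[[1,0,-30],[0,0,-25],[0,0,-8],[0,0,-4],[0,0,-2],[0,0,0],[0,0,0]], rotation=[[0,0,0],[0,0,0],[0,0,0],[0,0,0],[0,0,0],[0,0,0],[0,0,0]], hand=[0.5,0.5,0.5,0.5,0.5,0.5,0.5])

```text
clock: 8.3
eef_pos: [496.2, -6.5, 33.9]
eef_rot: [-3.141, 0.001, -2.816]
wrist_force: [-0.0, -0.9, -1.1]
finger_gap: 61.7
finger_force: 15.0
```

Emit:
move_arm(dp=[[-0.8,0,-1],[0,0,-1],[0,0,-1],[0,0,0]], rotation=[[0,0,0],[0,0,0],[0,0,0],[0,0,0]], hand=[0.5,0.5,0.5,0.5])

```text
clock: 8.8
eef_pos: [495.3, -6.5, 30.8]
eef_rot: [-3.141, 0.0, -2.816]
wrist_force: [-1.9, 0.0, 5.8]
finger_gap: 62.1
finger_force: 15.0
```

Emit:
move_arm(dp=[[0,0,0],[0,0,0],[0,0,0],[0,0,25],[0,0,40],[0,0,20],[0,0,0],[0,0,0],[0,0,0],[0,0,0]], rotation=[[0,0,0],[0,0,0],[0,0,0],[0,0,0],[0,0,0],[0,0,-0.18],[0,0,-0.18],[0,0,-0.18],[0,0,-0.18],[0,0,-0.18]], hand=[0.75,0.95,1,1,1,1,1,1,1,1])

```text
clock: 10.05
eef_pos: [495.1, -6.5, 115.4]
eef_rot: [-3.142, -0.0, 2.561]
wrist_force: [-0.7, 0.9, 0.4]
finger_gap: 94.2
finger_force: 0.0
```

Emit:
move_arm(dp=[[0,0,0],[0,0,0],[0,0,0],[0,0,0],[0,0,0],[0,0,0]], rotation=[[0,0,-0.18],[0,0,-0.18],[0,0,-0.18],[0,0,-0.131],[0,0,0],[0,0,0]], hand=[1,1,1,1,1,1])

```text
clock: 10.8
eef_pos: [495.2, -6.5, 115.4]
eef_rot: [-3.142, -0.0, 1.899]
wrist_force: [-0.0, 1.1, 1.3]
finger_gap: 93.8
finger_force: 0.0
```

```bash
python3 snap.py w5
python3 - <<'E'
import pickle
from h import *
s,c=pickle.load(open('w5.pkl','rb'));P=pose(c,s);im=c['image'].copy()
R=Ro.from_euler('z',.325).as_matrix()
for x,y in((-25,-31),(25,-31),(25,31),(-25,31)):
    p=proj(c,np.array([495.4,-6.4,48.7])+R@[x,y,0],P);print(p);cv2.circle(im,(round(p[0]),round(p[1])),1,(0,255,0),-1)
cv2.imwrite('pics/w5b.png',cv2.resize(im[:,:,::-1],(800,600),interpolation=cv2.INTER_CUBIC))
E
```

```text
10.8 [495.16342289  -6.49339879 115.40310646] [-3.14151481e+00 -2.49731979e-05  1.89880537e+00] [-8.70843070e-02  2.76991003e-01  1.77451502e+00 -9.62950551e-06
  1.09016793e+00 -4.15088899e-01]
(np.float64(223.2), np.float64(245.8))
(np.float64(287.3), np.float64(246.0))
(np.float64(289.8), np.float64(168.0))
(np.float64(221.2), np.float64(167.8))
```

View pics/w5b.png

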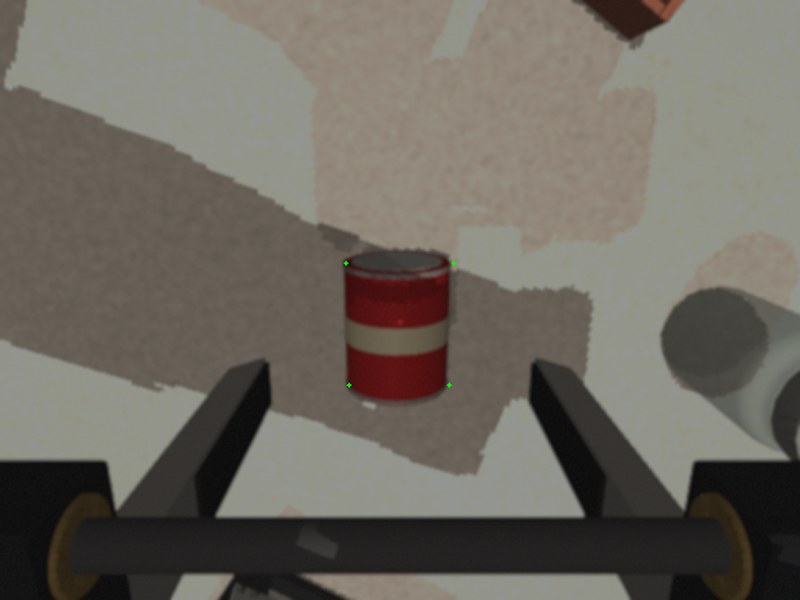

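Emit:
move_arm(dp=[[0,0,-35],[0,0,-30],[0,0,-15],[0,0,-4.5],[0,0,0],[0,0,0],[0,0,0],[0,0,0],[0,0,0],[0,0,0]], rotation=[[0,0,0],[0,0,0],[0,0,0],[0,0,0],[0,0,0],[0,0,0],[0,0,0],[0,0,0],[0,0,0],[0,0,0]], hand=[1,1,1,1,0.8,0.6,0.4,0.4,0.4,0.4])

```text
clock: 12.1
eef_pos: [494.0, -6.8, 30.9]
eef_rot: [-3.139, -0.001, 1.896]
wrist_force: [-8.7, -3.2, 7.4]
finger_gap: 49.4
finger_force: 15.0
```

Emit:
move_arm(dp=[[0,0,20],[0,0,35],[0,0,35],[0,0,25],[4.5,-42,0],[5,-42,0],[5,-42,0],[5,-42,0],[5,-42,0],[4,-40,0]], rotation=[[0,0,0],[0,0,0],[0,0,0],[0,0,0],[0,0,-0.09],[0,0,-0.09],[0,0,-0.09],[0,0,-0.09],[0,0,-0.09],[0,0,-0.1]], hand=[0.4,0.4,0.4,0.4,0.4,0.4,0.4,0.4,0.4,0.4])

```text
clock: 13.35
eef_pos: [523.6, -257.9, 145.7]
eef_rot: [-3.141, -0.0, 1.343]
wrist_force: [0.8, 0.6, -1.0]
finger_gap: 49.7
finger_force: 15.0
```

Emit:
move_arm(dp=[[0,0,0],[0,0,0]], rotation=[[0,0,0],[0,0,0]], hand=[0.4,0.4])

```text
clock: 13.6
eef_pos: [523.5, -256.0, 145.6]
eef_rot: [-3.141, -0.0, 1.347]
wrist_force: [-0.5, 0.5, -1.6]
finger_gap: 49.6
finger_force: 15.0
```

```bash
python3 snap.py w6
python3 - <<'E'
import pickle
from h import *
s,c=pickle.load(open('w6.pkl','rb'))
# red tin silhouette & walls in this image, tin gripped ~z=eef+18 (centre)
im=c['image'].astype(int);m=(im[...,0]>60)&(im[...,0]>2.2*im[...,1])&(im[...,0]>2.2*im[...,2])
n,l,st,ce=cv2.connectedComponentsWithStats(m.astype(np.uint8));i=np.argsort(-st[1:,4])[:3]+1;print(st[i])
zc=s['eef_pos'][2]+18
# black floor edges: profile down image column 
for u in(150,200,330,360,400): print(u,[int(x) for x in im[::4,u].sum(1)])
E
```

```text
13.6 [ 523.47540966 -256.02289972  145.61803501] [-3.14083112e+00 -3.76160023e-04  1.34658226e+00] [-5.17790086e-01  4.25718693e-01  1.49364283e+00  1.48587268e-04
  1.22306895e+00 -2.93626851e-01]
[[ 206  215  101   57 4293]
 [ 210  282   92   50 3254]
 [ 206  192  101   28  442]]
150 [602, 605, 603, 601, 605, 580, 582, 578, 596, 604, 599, 604, 601, 611, 611, 618, 640, 636, 645, 642, 640, 642, 471, 418, 431, 422, 423, 417, 424, 428, 417, 426, 421, 415, 412, 417, 414, 409, 412, 413, 323, 260, 333, 342, 395, 410, 415, 422, 430, 412, 414, 426, 423, 423, 408, 408, 616, 642, 640, 641, 638, 635, 638, 635, 634, 645, 639, 638, 636, 620, 607, 640, 634, 633, 106, 77, 62, 61, 67, 145, 169, 163, 162, 112, 126, 139, 144, 150, 153, 153, 153, 148, 145, 146, 116, 69]
200 [640, 638, 635, 630, 636, 636, 638, 641, 629, 608, 593, 585, 597, 601, 603, 607, 588, 580, 606, 604, 608, 605, 602, 599, 600, 596, 593, 579, 382, 333, 328, 332, 329, 337, 329, 328, 318, 256, 256, 256, 256, 263, 343, 336, 95, 89, 91, 92, 92, 86, 91, 95, 87, 69, 66, 65, 70, 67, 218, 233, 231, 232, 232, 224, 177, 110, 66, 55, 60, 59, 
[... 821 characters left out ...]
82, 79, 79, 83, 78, 79, 80, 82, 71, 67, 67, 64, 72, 75, 248, 254, 256, 253, 258, 252, 262, 253, 259, 281, 433, 620, 642, 639, 638, 627, 112, 62, 64, 67, 62, 135, 166, 158, 161, 110, 128, 133, 144, 153, 154, 154, 156, 147, 143, 116, 75, 57]
400 [630, 632, 634, 634, 635, 632, 630, 630, 639, 638, 638, 629, 637, 644, 634, 631, 627, 635, 632, 632, 635, 634, 639, 631, 634, 634, 594, 591, 608, 599, 592, 590, 604, 576, 572, 597, 275, 268, 268, 270, 259, 472, 650, 303, 115, 116, 112, 115, 108, 113, 112, 109, 101, 101, 95, 98, 99, 146, 265, 265, 270, 258, 253, 251, 254, 253, 255, 363, 448, 640, 642, 639, 634, 628, 105, 70, 71, 74, 67, 70, 72, 73, 71, 71, 72, 72, 93, 84, 87, 91, 92, 88, 86, 87, 86, 88]
```

Run:
```python
import pickle
from h import *
s,c=pickle.load(open('w6.pkl','rb'));P=pose(c,s)
R=Ro.from_euler('z',-.225).as_matrix();O=np.array([567,-266,0])
for y in(35,-35):
  for x in(-60,0,60): print('floor',y,x,proj(c,O+R@[x,y,40-.0852*x],P))
for y in(37.5,-37.5):
  for x in(-100,-20,60): print('walltop',y,x,proj(c,O+R@[x,y,110-.0852*x],P))
im=c['image']
for u in(310,330,350,370): print(u,[int(x) for x in im[165:185,u].sum(1)],[int(x) for x in im[225:240,u].sum(1)])
T=Ro.from_euler('xyz',s['eef_rot']).as_matrix()
top=s['eef_pos']+[0,0,18+25]
for a in(-31,-5.5,5.5,31): print('tin top',a,proj(c,top+T@[a,0,0],P))
print(im[180:345:3,256].tolist())
```

```text
floor 35 -60 (np.float64(237.2), np.float64(154.8))
floor 35 0 (np.float64(309.4), np.float64(153.8))
floor 35 60 (np.float64(379.2), np.float64(152.8))
floor -35 -60 (np.float64(238.4), np.float64(233.8))
floor -35 0 (np.float64(305.9), np.float64(231.6))
floor -35 60 (np.float64(371.4), np.float64(229.5))
walltop 37.5 -100 (np.float64(165.7), np.float64(171.2))
walltop 37.5 -20 (np.float64(294.8), np.float64(168.9))
walltop 37.5 60 (np.float64(416.5), np.float64(166.8))
walltop -37.5 -100 (np.float64(173.8), np.float64(279.8))
walltop -37.5 -20 (np.float64(291.3), np.float64(274.9))
walltop -37.5 60 (np.float64(402.6), np.float64(270.1))
310 [298, 331, 346, 345, 345, 342, 322, 265, 179, 103, 88, 89, 87, 85, 84, 85, 86, 85, 90, 83] [68, 70, 65, 71, 103, 157, 205, 229, 232, 233, 231, 234, 230, 232, 234]
330 [302, 333, 348, 346, 346, 341, 317, 255, 160, 87, 86, 83, 88, 84, 80, 80, 83, 83, 83, 82] [68, 61, 72, 66, 68, 122, 192, 240, 254, 256, 254, 253, 254, 254, 256]
350 [432, 440, 388, 351, 345, 337, 299, 222, 135, 79, 82, 80, 85, 79, 80, 78, 80, 84, 82, 80] [60, 66, 56, 71, 93, 146, 
[... 541 characters left out ...]
 [93, 92, 86], [93, 91, 86], [95, 94, 88], [126, 116, 109], [129, 43, 41], [171, 158, 148], [180, 132, 124], [192, 39, 39], [169, 35, 35], [107, 24, 25], [106, 19, 20], [107, 23, 24], [107, 23, 24], [107, 22, 23], [107, 23, 22], [107, 23, 24], [107, 23, 22], [107, 22, 23], [107, 21, 22], [107, 21, 24], [122, 26, 26], [138, 34, 34], [150, 131, 107], [144, 131, 108], [125, 114, 94], [124, 113, 93], [124, 113, 92], [124, 113, 93], [126, 114, 93], [155, 141, 115], [140, 71, 59], [136, 30, 31], [136, 30, 30], [137, 30, 31], [136, 30, 30], [136, 28, 30], [136, 30, 30], [136, 29, 30], [135, 29, 28], [135, 28, 30], [136, 30, 30], [109, 30, 30], [38, 38, 37], [43, 42, 41], [46, 45, 44], [48, 47, 46]]
```

Emit:
move_arm(dp=[[-0.2,-0.7,-25],[0,0,-25],[0,0,-20],[0,0,-12],[0,0,-7],[0,0,-3],[0,0,0]], rotation=[[0,0,0],[0,0,0],[0,0,0],[0,0,0],[0,0,0],[0,0,0],[0,0,0]], hand=[0.4,0.4,0.4,0.4,0.4,0.4,0.4])

```text
clock: 14.52
eef_pos: [523.7, -257.2, 54.3]
eef_rot: [3.141, 0.0, 1.346]
wrist_force: [0.4, 0.4, -1.4]
finger_gap: 49.7
finger_force: 15.0
```

Emit:
move_arm(dp=[[0,0,-1],[0,0,-1],[0,0,0]], rotation=[[0,0,0],[0,0,0],[0,0,0]], hand=[0.4,0.4,0.4])

```text
clock: 14.9
eef_pos: [523.5, -257.2, 52.0]
eef_rot: [3.142, -0.0, 1.346]
wrist_force: [0.3, -0.5, -1.8]
finger_gap: 49.7
finger_force: 15.0
```

Emit:
move_arm(dp=[[0,0,-0.7],[0,0,-0.7],[0,0,0]], rotation=[[0,0,0],[0,0,0],[0,0,0]], hand=[0.4,0.4,0.4])

```text
clock: 15.28
eef_pos: [523.6, -257.3, 51.3]
eef_rot: [3.141, 0.0, 1.346]
wrist_force: [-3.7, 1.3, 6.9]
finger_gap: 49.4
finger_force: 15.0
```

Emit:
move_arm(dp=[[0,0,0],[0,0,0],[0,0,10],[0,0,35],[0,0,45],[0,0,0],[0,0,0],[0,0,0],[0,0,0],[0,0,0]], rotation=[[0,0,0],[0,0,0],[0,0,0],[0,0,0],[0,0,0],[0,0,0],[0,0,0],[0,0,0],[0,0,0],[0,0,0]], hand=[0.75,1,1,1,1,1,1,1,1,1])

```text
clock: 16.52
eef_pos: [523.4, -257.1, 140.1]
eef_rot: [-3.141, -0.0, 1.346]
wrist_force: [1.1, 0.9, 0.3]
finger_gap: 94.4
finger_force: 0.0
```

```bash
cat > loc.py <<'E'
from h import *
import sys
R=Ro.from_euler('z',-.225).as_matrix();O=np.array([567,-266,0])
for n in('scene','side'):
    c=camera(n);P=pose(c);im=c['image'].astype(int)
    col=sys.argv[1]
    m=(im[...,0]>60)&(im[...,0]>2*im[...,1])&(im[...,0]>2*im[...,2]) if col=='red' else (im[...,0]>70)&(im[...,1]>.6*im[...,0])&(im[...,0]>2.2*im[...,2])
    k,l,st,ce=cv2.connectedComponentsWithStats(m.astype(np.uint8))
    for x in(-45,-23,15,65): print(n,'expect tin at rack x',x,proj(c,O+R@[x,0,65-.085*x+10],P))
    for i in range(1,k):
        if st[i,4]>8 and (120<ce[i][0]<200 and 200<ce[i][1]<310 if n=='scene' else 255<ce[i][0]<370 and 225<ce[i][1]<290): print('  blob',st[i],ce[i].round(1))
E
python3 loc.py red
```

```text
scene expect tin at rack x -45 (np.float64(152.0), np.float64(236.4))
scene expect tin at rack x -23 (np.float64(153.3), np.float64(244.4))
scene expect tin at rack x 15 (np.float64(155.6), np.float64(258.6))
scene expect tin at rack x 65 (np.float64(158.9), np.float64(278.3))
  blob [160 266  12  21 180] [165.  276.3]
  blob [144 270  12  21 185] [149.5 280.2]
side expect tin at rack x -45 (np.float64(296.4), np.float64(252.2))
side expect tin at rack x -23 (np.float64(305.3), np.float64(252.0))
side expect tin at rack x 15 (np.float64(320.4), np.float64(251.7))
side expect tin at rack x 65 (np.float64(340.2), np.float64(251.3))
  blob [328 239  20  12 137] [336.9 243.2]
  blob [332 250  18   5  66] [341.  252.5]
```

Emit:
move_arm(dp=[[0,30,10],[-8,48,0],[-8,50,0],[-8,50,0],[-8,50,0],[-8,50,0],[-8,50,0],[-8,50,0],[-8,50,0],[-8,50,0]], rotation=[[0,0,0.151],[0,0,0.151],[0,0,0.151],[0,0,0.151],[0,0,0.151],[0,0,0.151],[0,0,0.151],[0,0,0.151],[0,0,0.151],[0,0,0.152]], hand=[1,1,1,1,1,1,1,1,1,1])

```text
clock: 17.88
eef_pos: [451.0, 222.4, 150.7]
eef_rot: [3.141, 0.0, 2.862]
wrist_force: [-0.1, -0.6, -0.6]
finger_gap: 94.0
finger_force: 0.0
```

Emit:
move_arm(dp=[[-6,49.4,0],[0,0,-50],[0,0,0],[0,0,0]], rotation=[[0,0,0],[0,0,0],[0,0,0],[0,0,0]], hand=[1,1,1,1])

```text
clock: 18.38
eef_pos: [446.2, 270.1, 102.0]
eef_rot: [3.141, 0.001, 2.856]
wrist_force: [0.2, -0.0, 0.9]
finger_gap: 93.9
finger_force: 0.0
```

```bash
python3 snap.py w7
python3 - <<'E'
import pickle
from h import *
s,c=pickle.load(open('w7.pkl','rb'));P=pose(c,s);im=c['image'].astype(int)
m=(im[...,0]>70)&(im[...,1]>.6*im[...,0])&(im[...,0]>2.2*im[...,2])
k,l,st,ce=cv2.connectedComponentsWithStats(m.astype(np.uint8));print([(st[i],ce[i].round(1)) for i in range(1,k) if st[i,4]>100])
T=Ro.from_euler('z',-.285).as_matrix()
for y in(-31,0,31): print(proj(c,np.array([445.4,270.3,56])+T@[0,y,0],P))
E
python3 loc.py red|grep blob
```

```text
18.375 [446.15699898 270.06220466 102.01002151] [3.14083499e+00 8.35718002e-04 2.85613111e+00] [ 4.74090172e-01  3.48198305e-01  1.71421226e+00 -2.95727849e-05
  1.07805434e+00 -8.11230949e-01]
[(array([ 116,    0,   54,   43, 1500], dtype=int32), array([144.5,  15.3])), (array([ 189,    0,   77,   80, 3908], dtype=int32), array([222.9,  32.8])), (array([ 214,  169,   32,   69, 2083], dtype=int32), array([229.8, 203.3])), (array([ 263,  169,   32,   69, 2079], dtype=int32), array([278.6, 203.4])), (array([472, 362,   9,  20, 106], dtype=int32), array([476.3, 372.8]))]
(np.float64(209.6), np.float64(215.6))
(np.float64(254.2), np.float64(215.5))
(np.float64(298.7), np.float64(215.5))
  blob [160 266  12  21 184] [165.  276.2]
  blob [144 270  12  21 191] [149.4 280. ]
  blob [328 239  20  12 137] [336.9 243.2]
  blob [331 250  19   5  71] [340.8 252.4]
```

Emit:
move_arm(dp=[[-0.7,0.2,-35],[0,0,-30],[0,0,-15],[0,0,-8],[0,0,0],[0,0,0],[0,0,0],[0,0,0],[0,0,0]], rotation=[[0,0,0],[0,0,0],[0,0,0],[0,0,0],[0,0,0],[0,0,0],[0,0,0],[0,0,0],[0,0,0]], hand=[1,1,1,1,0.85,0.5,0.5,0.5,0.5], newtons=15)

```text
clock: 19.65
eef_pos: [445.0, 270.5, 13.0]
eef_rot: [3.141, 0.0, 2.857]
wrist_force: [-1.4, -1.8, 5.7]
finger_gap: 61.7
finger_force: 15.0
```

Emit:
move_arm(dp=[[0,0,20],[0,0,35],[0,0,35],[7,-40,0],[7,-40,0],[7,-40,0],[7,-40,0],[7,-40,0],[7,-40,0],[8.3,-37,0]], rotation=[[0,0,0],[0,0,0],[0,0,0],[0,0,0.087],[0,0,0.087],[0,0,0.087],[0,0,0.087],[0,0,0.087],[0,0,0.087],[0,0,0.088]], hand=[0.5,0.5,0.5,0.5,0.5,0.5,0.5,0.5,0.5,0.5])

```text
clock: 20.9
eef_pos: [495.0, -8.0, 102.4]
eef_rot: [3.141, -0.0, -2.814]
wrist_force: [0.6, 0.6, -1.3]
finger_gap: 61.8
finger_force: 15.0
```

Emit:
move_arm(dp=[[0,0,0],[0,0,-30],[0,0,-25],[0,0,-10],[0,0,0]], rotation=[[0,0,0],[0,0,0],[0,0,0],[0,0,0],[0,0,0]], hand=[0.5,0.5,0.5,0.5,0.5])

```text
clock: 21.52
eef_pos: [494.9, -6.1, 37.4]
eef_rot: [3.141, -0.001, -2.816]
wrist_force: [0.3, -0.0, -1.0]
finger_gap: 61.6
finger_force: 15.0
```

Emit:
move_arm(dp=[[0.4,-0.3,-3],[0,0,-1.5],[0,0,-1],[0,0,-1],[0,0,0]], rotation=[[0,0,0],[0,0,0],[0,0,0],[0,0,0],[0,0,0]], hand=[0.5,0.5,0.5,0.5,0.5])

```text
clock: 22.15
eef_pos: [495.7, -6.9, 31.3]
eef_rot: [-3.141, 0.0, -2.816]
wrist_force: [0.1, 0.1, 1.3]
finger_gap: 61.8
finger_force: 15.0
```

Just touching; press a little, release, turn, and regrip as before.

Emit:
move_arm(dp=[[0,0,-0.5],[0,0,0],[0,0,0],[0,0,0],[0,0,25],[0,0,40],[0,0,20],[0,0,0],[0,0,0],[0,0,0]], rotation=[[0,0,0],[0,0,0],[0,0,0],[0,0,0],[0,0,0],[0,0,0],[0,0,-0.18],[0,0,-0.18],[0,0,-0.18],[0,0,-0.18]], hand=[0.5,0.75,0.95,1,1,1,1,1,1,1])

```text
clock: 23.4
eef_pos: [495.4, -6.9, 115.5]
eef_rot: [-3.142, -0.0, 2.741]
wrist_force: [-0.6, 0.4, -0.3]
finger_gap: 93.6
finger_force: 0.0
```

Emit:
move_arm(dp=[[0,0,0],[0,0,0],[0,0,0],[0,0,0],[0,0,0],[0,0,0],[0,0,0]], rotation=[[0,0,-0.18],[0,0,-0.18],[0,0,-0.18],[0,0,-0.18],[0,0,-0.131],[0,0,0],[0,0,0]], hand=[1,1,1,1,1,1,1])

```text
clock: 24.28
eef_pos: [495.5, -6.9, 115.5]
eef_rot: [-3.142, -0.0, 1.899]
wrist_force: [-0.2, 0.1, -0.1]
finger_gap: 94.1
finger_force: 0.0
```

```bash
python3 snap.py w8
python3 - <<'E'
import pickle
from h import *
s,c=pickle.load(open('w8.pkl','rb'));P=pose(c,s);im=c['image'].astype(int)
m=(im[...,0]>70)&(im[...,1]>.6*im[...,0])&(im[...,0]>2.2*im[...,2])
k,l,st,ce=cv2.connectedComponentsWithStats(m.astype(np.uint8));print([(st[i],ce[i].round(1)) for i in range(1,k) if st[i,4]>100])
R=Ro.from_euler('z',.325).as_matrix()
for y in(-31,-5.5,5.5,31): print(proj(c,np.array([495.4,-6.4,73.7])+R@[0,y,0],P))
E
```

```text
24.275 [495.46768102  -6.91506606 115.50489427] [-3.14150529e+00 -1.73037719e-05  1.89877507e+00] [-8.78748132e-02  2.77502810e-01  1.77357664e+00 -2.19449697e-05
  1.09060011e+00 -4.15843421e-01]
[(array([ 221,  174,   66,   36, 1954], dtype=int32), array([253.8, 192.7])), (array([ 222,  221,   64,   35, 1754], dtype=int32), array([253. , 239.2]))]
(np.float64(255.0), np.float64(260.2))
(np.float64(255.1), np.float64(226.7))
(np.float64(255.1), np.float64(211.6))
(np.float64(255.2), np.float64(175.0))
```

Emit:
move_arm(dp=[[-0.3,0,-35],[0,0,-30],[0,0,-15],[0,0,-4.5],[0,0,0],[0,0,0],[0,0,0],[0,0,0],[0,0,0],[0,0,0]], rotation=[[0,0,0],[0,0,0],[0,0,0],[0,0,0],[0,0,0],[0,0,0],[0,0,0],[0,0,0],[0,0,0],[0,0,0]], hand=[1,1,1,1,0.8,0.6,0.4,0.4,0.4,0.4])

```text
clock: 25.58
eef_pos: [494.1, -7.2, 31.0]
eef_rot: [-3.139, -0.0, 1.896]
wrist_force: [-8.8, -3.1, 8.0]
finger_gap: 49.7
finger_force: 15.0
```

Emit:
move_arm(dp=[[0,0,20],[0,0,35],[0,0,35],[0,0,25],[4.5,-42,0],[5,-42,0],[5,-42,0],[5,-42,0],[5,-42,0],[4,-40,0]], rotation=[[0,0,0],[0,0,0],[0,0,0],[0,0,0],[0,0,-0.09],[0,0,-0.09],[0,0,-0.09],[0,0,-0.09],[0,0,-0.09],[0,0,-0.1]], hand=[0.4,0.4,0.4,0.4,0.4,0.4,0.4,0.4,0.4,0.4])

```text
clock: 26.82
eef_pos: [523.6, -258.3, 145.8]
eef_rot: [-3.141, -0.0, 1.342]
wrist_force: [-0.1, 0.7, -1.1]
finger_gap: 49.2
finger_force: 15.0
```

Emit:
move_arm(dp=[[0,0,0],[0,0,0]], rotation=[[0,0,0],[0,0,0]], hand=[0.4,0.4])

```text
clock: 27.08
eef_pos: [523.5, -256.4, 145.7]
eef_rot: [-3.141, -0.0, 1.347]
wrist_force: [-0.3, 0.8, -0.7]
finger_gap: 49.4
finger_force: 15.0
```

```bash
python3 snap.py w9
python3 - <<'E'
import pickle
from h import *
for n in('w6','w9'):
    s,c=pickle.load(open(n+'.pkl','rb'));P=pose(c,s)
    T=Ro.from_euler('xyz',s['eef_rot']).as_matrix();top=s['eef_pos']+[0,0,43]
    print([proj(c,top+T@[a,0,0],P)[1] for a in(-31,-5.5,5.5,31)])
    im=c['image'];print([(r,im[r,256].tolist()) for r in range(264,306,3)])
E
```

```text
27.075 [ 523.47091582 -256.41431185  145.68761682] [-3.14078986e+00 -3.74462755e-04  1.34659767e+00] [-5.18371972e-01  4.26031183e-01  1.49302458e+00  1.33587710e-04
  1.22341377e+00 -2.94218998e-01]
[np.float64(344.8), np.float64(297.7), np.float64(276.1), np.float64(222.3)]
[(264, [107, 21, 24]), (267, [122, 26, 26]), (270, [138, 34, 34]), (273, [150, 131, 107]), (276, [144, 131, 108]), (279, [125, 114, 94]), (282, [124, 113, 93]), (285, [124, 113, 92]), (288, [124, 113, 93]), (291, [126, 114, 93]), (294, [155, 141, 115]), (297, [140, 71, 59]), (300, [136, 30, 31]), (303, [136, 30, 30])]
[np.float64(344.8), np.float64(297.7), np.float64(276.1), np.float64(222.3)]
[(264, [123, 97, 35]), (267, [123, 96, 35]), (270, [138, 109, 40]), (273, [145, 127, 93]), (276, [121, 110, 90]), (279, [115, 104, 86]), (282, [116, 105, 86]), (285, [116, 105, 86]), (288, [115, 106, 87]), (291, [123, 112, 92]), (294, [147, 133, 109]), (297, [156, 125, 62]), (300, [156, 123, 45]), (303, [157, 123, 45])]
```

Emit:
move_arm(dp=[[-0.1,-0.4,-25],[0,0,-25],[0,0,-20],[0,0,-12],[0,0,-7],[0,0,-3],[0,0,-1.5],[0,0,-1],[0,0,-0.6],[0,0,0]], rotation=[[0,0,0],[0,0,0],[0,0,0],[0,0,0],[0,0,0],[0,0,0],[0,0,0],[0,0,0],[0,0,0],[0,0,0]], hand=[0.4,0.4,0.4,0.4,0.4,0.4,0.4,0.4,0.4,0.4])

```text
clock: 28.38
eef_pos: [523.7, -257.4, 51.4]
eef_rot: [3.141, 0.0, 1.346]
wrist_force: [-1.7, 1.5, 4.2]
finger_gap: 49.7
finger_force: 15.0
```

Emit:
move_arm(dp=[[0,0,0],[0,0,0],[0,0,10],[0,0,35],[0,0,45],[0,0,30],[0,0,0],[0,0,0],[0,0,0],[0,0,0]], rotation=[[0,0,0],[0,0,0],[0,0,0],[0,0,0],[0,0,0],[0,0,0],[0,0,0],[0,0,0],[0,0,0],[0,0,0]], hand=[0.75,1,1,1,1,1,1,1,1,1])

```text
clock: 29.62
eef_pos: [523.4, -257.2, 170.2]
eef_rot: [-3.14, -0.0, 1.346]
wrist_force: [-0.5, 0.2, 0.1]
finger_gap: 94.0
finger_force: 0.0
```

Emit:
move_arm(dp=[[0,0,0],[0,0,0],[0,0,0],[0,0,0],[0,0,0],[0,0,0],[0,0,0],[0,0,0]], rotation=[[0,0,0],[0,0,0],[0,0,0],[0,0,0],[0,0,0],[0,0,0],[0,0,0],[0,0,0]], hand=[1,1,1,1,1,1,1,1])

```text
clock: 30.62
eef_pos: [523.6, -257.3, 171.0]
eef_rot: [3.142, 0.0, 1.346]
wrist_force: [-0.1, -0.1, 0.1]
finger_gap: 93.9
finger_force: 0.0
```

```bash
python3 loc.py red; python3 loc.py yellow|grep -v expect
```

```text
scene expect tin at rack x -45 (np.float64(152.0), np.float64(236.4))
scene expect tin at rack x -23 (np.float64(153.3), np.float64(244.4))
scene expect tin at rack x 15 (np.float64(155.6), np.float64(258.6))
scene expect tin at rack x 65 (np.float64(158.9), np.float64(278.3))
  blob [160 267  12  20 175] [165.1 276.7]
  blob [144 271  12  20 177] [149.5 280.6]
side expect tin at rack x -45 (np.float64(296.4), np.float64(252.2))
side expect tin at rack x -23 (np.float64(305.3), np.float64(252.0))
side expect tin at rack x 15 (np.float64(320.4), np.float64(251.7))
side expect tin at rack x 65 (np.float64(340.2), np.float64(251.3))
  blob [329 239  19  11 130] [337.3 243. ]
  blob [332 250  18   5  69] [341.2 252.4]
  blob [156 248  13  22 200] [161.5 257.7]
  blob [141 251  13  21 199] [146.6 261.5]
  blob [309 239  20  13 139] [317.7 243.7]
  blob [312 250  19   5  66] [321.5 252.5]
```

Both tins lie where expected: red at about x = 65 mm and yellow at about x = 15 mm.

```bash
python3 -c "
from cell import manip;print(manip.sign_off())"
```

```text
the job is handed in; nothing more can be done
None
```

The job is handed in: camera checks put the red tin at the front stop with the yellow one right behind it, both released and the arm clear, and I didn't see or feel the arm hit the purple tin or any bystander; no verdict came back.

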